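# Open the specimen carrier and hold its gate wide

### The job

Open the specimen carrier so that I can reach in for the dish: with the gripper, squeeze the two catches on its top rail fully closed, first the one at the gate's hinge end and then the one at its free end, while the gate stays shut. Then swing the gate by its post out past its detent until it stands wide open, nearly square to the front of the carrier (about 80 degrees), and finish while still holding it there against its spring. Leave the jar, the bottle and the dish on the bench alone.

Things in the scene. Friction and masses are not known exactly. Their poses are not given: they have to be found in the camera images.
- carrier: low specimen carrier with white frame and clear walls, 220 mm wide (its y), 200 mm deep, 100 mm high, fixed to the bench. Origin: on the bench under the middle of its front face; x points back into the carrier (away from the gate's opening side), y along the front towards the hinge end of the gate, z up. Two squeeze catches stand on its flat top rail (75 mm deep, top 100 mm above the bench).
- hinge_catch_mid (a point): point half-way between the outer faces of the hinge-end catch's two tabs once it is fully squeezed, half-way up the tabs (114 mm above the bench); fixed on the carrier, axes as the carrier's. The fixed tab's outer face is 16 mm from it towards -y; the thumb tab's outer face stands 28 mm from it towards +y before the squeeze, 16 mm after it. So the pair is 44 mm over its outer faces unsqueezed, 32 mm squeezed.
- free_catch_mid (a point): the same point of the other catch, of the same shape and sizes, 95 mm farther along the rail towards the gate's free end (-y).
- hinge_catch (a joint): travel of the hinge-end catch's thumb tab towards its fixed tab: 0 locked, 0.012 m fully squeezed (end stop). Needs about 4 N, has no spring and stays where it is left. Its bolt frees the gate from about 0.010.
- free_catch (a joint): the same for the free-end catch.
- hinge_thumb_tab (a point): grey plastic tab, 26 mm front to back, 8 mm thick, 28 mm high, standing on the carrier's top rail (rail top 100 mm above the bench, tab top at 128 mm). This is the moving tab of the hinge-end catch, on its +y side; the point is the tab's centre, half-way up, and moves with it. The rules call this tab hinge_catch_c2.
- hinge_fixed_tab (a point): grey plastic tab, 26 mm front to back, 8 mm thick, 28 mm high, standing on the carrier's top rail (rail top 100 mm above the bench, tab top at 128 mm). This is the fixed tab of the hinge-end catch, on its -y side; the point is the tab's centre, half-way up. The rules call this tab carrier_c0.
- free_thumb_tab (a point): the same as hinge_thumb_tab, for the free-end catch. The rules call it free_catch_c2.
- free_fixed_tab (a point): the same as hinge_fixed_tab, for the free-end catch. The rules call it carrier_c1.
- gate (a joint): angle of the gate about its upright hinge: 0 shut, grows as it swings out from the carrier's front (towards the carrier's -x), stop at 1.6 rad. A spring draws it shut, slowly, the hinge being damped (about 2.3 N at the post when wide open). A sprung ball detent in the apron lies under it at 0.75 rad: passing it takes about 6 N at the post, felt from 0.6 to 0.9 rad; let go beyond it, the gate drops back onto the detent at about 0.9 rad and stays only half open.
- gate_hinge (a point): point on the gate's upright hinge axis, 100 mm above the bench; axes as the carrier's. The post moves round it at radius 155 mm: post = hinge + 155 mm * (-sin a along the carrier's x, -cos a along its y) at gate angle a.
- gate_post (a point): the gate's handle: round black upright post, 14 mm across, on the gate's top edge near its free end. It rises from 98 to 155 mm above the bench; this point is on its axis, 140 mm above the bench. The gate is an aluminium frame, 180 mm long, 12 mm thick, top 98 mm above the bench. Bolts and lugs beside the post reach up to 114 mm, the catch tabs (29 mm behind the front face and farther) to 128 mm.
- jar: bystander: lidded glass specimen jar, 60 mm across, 75 mm high, standing on the bench; origin at the centre of its underside.
- reagent: bystander: amber bottle, 48 mm across, 110 mm high, standing on the bench; origin at the centre of its underside.
- dish: bystander: shallow white dish, 90 mm across, 16 mm high, on the bench; origin at the centre of its underside.

How it is judged:
By the outcome, as a careful person would: the job done as asked, in the order asked, and still so for the second after the job is handed in, while the arm keeps its last pose, push and grip.
It also fails if it takes over 51 s, if anything falls off the work surface, if the arm or the gripper's body presses on something with over 40 N, if the wrist force passes 120 N, or if a joint passes its speed limit or range.

### The arm

A 6-joint arm with a two-finger parallel gripper is mounted at the origin on the work surface. World frame = base frame: x ahead of the robot, y to its left, z up, the work surface at z = 0. Lengths are in m, angles in rad, forces in N, time in s.
With the tool pointing down it reaches from about 0.225 to 0.875 m from the base axis. Payload 3.4 kg.
Tool frame: the origin (TCP) lies midway between the tips of the shut fingers; the grasp point (between the pads) lies 19 mm behind it; z points along the fingers, y is the line along which they close (so a half turn about z gives the same grasp; the last joint's range is limited). The gripper opens to 85 mm and grips with 20 to 120 N. Pads are 22 mm wide; open, the fingers measure 114 mm over their backs; the gripper's body (76 mm by 85 mm) begins 54 mm behind the grasp point. The pads swing forward as they close: fully open they stand 13 mm farther back than shut.
Start: joints at [1.211, 0.276, 1.505, -0, 1.361, -0.121], TCP at [0.136, 0.559, 0.231] pointing down, gripper open.
Joint ranges: [-2.89, 2.89], [-0.75, 2.08], [0.22, 2.7], [-1.18, 4.32], [0.11, 2.71], [-2.7, 2.7]. Speed limits (rad/s): [2.57, 2.57, 3.14, 3.14, 3.14, 3.14].

### API

Orientations are given as [roll, pitch, yaw] about the fixed x, y, z axes, in that order (R = Rz(yaw) Ry(pitch) Rx(roll)).
In Python, from bench import ctrl gives the robot as it stands.
- The arm moves only by the tool drive_tool, never from a script. Its argument "rows" is a list of rows, each an object of numbers: "dx", "dy", "dz": the shift along the tool's x, y, z each as a share of 3 cm, from -1 to 1; "turn": the turn about the tool's z as a share of 0.08 rad, from -1 to 1. In form: [{"dx": .., "dy": .., "dz": .., "turn": ..}, ...]. A call has 1 to 5 rows; each row shifts and turns the commanded pose from where the row before left it, along the tool's axes as they then stand; what a row does not reach is not made up. A row lasts 1/8 s, in which the tool goes at most 62.5 mm and 10.7 degrees, less where a joint would pass 70% of its speed; a pose out of reach is approached as far as the arm can. A call with a number of a shift or a turn outside -1 to 1 is refused whole. A call with a gripper value outside its range is refused whole. "fingers" is the opening, from -1 (shut) to 1 (fully open), set as the call begins (left out, the last holds). The fingers move at their own pace and stop on an object; "newtons" is the grip in N (left out, the last holds). Time passes only in rows, so rows that do not move let the fingers close. It gives the time, the measured TCP pose, the force, the opening and the grip force at its end, in the units of the state.
- ctrl.state(): the state, without advancing time (a new reading comes with each control period).
- ctrl.capture(name): name is "side" or "top"; returns a dict with "image" (420x560x3 uint8, red, green, blue), "K" (3x3 intrinsics, pixels), "pose" (4x4, takes a point from camera to world coordinates). Camera axes: x right, y up, looking along -z (the intrinsics and any distortion apply to the point x, -y, -z); pixel columns grow to the right and rows downward; lengths in m; the calibration is good to about 2 mm. A picture is of the moment at which its call begins. There is no depth.
- ctrl.job_done(): hands the job in; it is judged then, once.
Trained networks look in a picture, given as the dict that the camera call returned (one of the last four; its "shot" number tells which), for a name from the list of things; names that differ only in an ending like _2 or _b are one class to them, and where a whole thing is asked for, a point or a joint stands for the part that bears it (a point fixed in the world has none). Each returns a list of dicts, best first, with "score" (0 to 1); they miss things now and then, are a little off and sometimes report something else, mostly with a low value. They report only what shows in the picture. A call takes as long as a camera call.
- ctrl.recognise(query, picture): "extent" ([left, top, right, bottom] in pixels, round what is visible of it).
- ctrl.cut_out(query, picture): "pixels" (420x560 bool, what is visible of it) and "extent" ([left, top, right, bottom] in pixels, round what is visible of it).
The state is a dict: "clock": time; "joint_pos": joint angles; "qd": joint speeds; "joint_torque": joint torques, N m; "eef_pos": TCP position; "eef_rot": TCP orientation; "contact_force": force on the tool from outside, world axes, zero at the start; "ft_torque": the same for the moment, N m; "gripper_width": opening from 0.0 (shut) to 1.0 (fully open); "grasp_force": force on a finger pad.
Only numpy, scipy, OpenCV 4.12 (cv2) and the standard library are available. Lean on these libraries where they do the work, as an engineer would, in place of code of your own. Each camera call takes 0.05 s, during which the arm holds its last target. There are 200 camera calls.

## Working session

There is one attempt and no reset: what is moved stays moved. The work goes in short steps, Python scripts to look and compute and a tool call to move; the robot and the scene stay as the last step left them, time stands still between calls to the robot, and variables do not carry over. Pictures are saved under pics/ and viewed, at most 10 in all, crops included, and the job is handed in when it is done.

Besides the shell and the picture viewer there is one more tool, called after "Emit:" as name(argument=value, ...) on one line, values as JSON. drive_tool: Moves the arm, as the interface text tells. Shift numbers are shares of 3 cm and turn numbers shares of 0.08 rad, none past 1 either way. Its arguments: {"type":"object","properties":{"rows":{"type":"array","items":{"type":"object","properties":{"dx":{"type":"number","minimum":-1,"maximum":1},"dy":{"type":"number","minimum":-1,"maximum":1},"dz":{"type":"number","minimum":-1,"maximum":1},"turn":{"type":"number","minimum":-1,"maximum":1}}}},"fingers":{"type":"number"},"newtons":{"type":"number"}},"required":["rows"]}

```bash
mkdir -p pics
cat > h.py <<'E'
import numpy as np, cv2
from bench import ctrl
def ray(c,u,v):
    K=c["K"];P=c["pose"]
    d=np.linalg.solve(K,np.array([u,v,1.0])); d=np.array([d[0],-d[1],-d[2]])
    return P[:3,3],P[:3,:3]@d
def atz(c,u,v,z):
    o,d=ray(c,u,v); return o+d*(z-o[2])/d[2]
def proj(c,p):
    P=c["pose"];q=P[:3,:3].T@(np.asarray(p)-P[:3,3]); q=c["K"]@np.array([q[0],-q[1],-q[2]]); return q[:2]/q[2]
E
python3 - <<'E'
from h import *
print(ctrl.state())
for n in("top","side"):
    c=ctrl.capture(n); print(n,{k:c[k] for k in c if k not in("image",)})
    cv2.imwrite(f"pics/{n}0.png",c["image"][:,:,::-1])
    for q in("hinge_thumb_tab","hinge_fixed_tab","gate_post","jar","reagent","dish","carrier"):
        print(q,[(np.round(r["score"],2),np.round(r["extent"],1).tolist()) for r in ctrl.recognise(q,c)[:4]])
E
```

```text
{'clock': 0.0, 'joint_pos': array([ 1.21098867e+00,  2.76589291e-01,  1.50615564e+00, -9.40016959e-06,
        1.36066526e+00, -1.20984162e-01]), 'qd': array([-0.00164734,  0.0013967 , -0.00019322,  0.00182058,  0.00121364,
       -0.00101683]), 'joint_torque': array([ 7.02905036e-04, -4.16766286e+01, -2.45815748e+01,  2.39074348e-05,
        1.08676666e-02, -1.25327128e-05]), 'eef_pos': array([0.13583402, 0.55818151, 0.23043398]), 'eef_rot': array([-3.13978729e+00, -2.10234957e-04,  2.90277094e+00]), 'contact_force': array([ 0.00667488, -0.26940611, -0.30018499]), 'ft_torque': array([ 0.018369  , -0.02654066,  0.0712279 ]), 'grasp_force': 0.0, 'gripper_width': 1.005032044707463}
top {'K': array([[400.26159793,   0.        , 279.55500247],
       [  0.        , 400.26159793, 209.92415207],
       [  0.        ,   0.        ,   1.        ]]), 'pose': array([[-0.0228193 ,  0.99342177, -0.11221611,  0.48891926],
       [-0.99973185, -0.02311713, -0.00135341, -0.01044897],
       [-0.00393862,  0.11215514,  0.9936829 ,  0.86270023],
       [ 0.        ,  0.        ,  0.        ,  1.     
[... 1041 characters left out ...]
 1.        ]]), 'shot': 2}
hinge_thumb_tab [(np.float64(0.69), [203.0, 177.9, 233.5, 215.4])]
hinge_fixed_tab [(np.float64(0.92), [150.1, 126.7, 287.9, 272.7])]
gate_post [(np.float64(0.95), [212.0, 160.5, 288.3, 244.5]), (np.float64(0.66), [149.3, 123.2, 287.7, 271.1])]
jar [(np.float64(0.98), [338.1, 179.3, 368.9, 221.1]), (np.float64(0.34), [150.8, 125.3, 286.3, 271.3])]
reagent [(np.float64(0.87), [149.3, 225.8, 180.2, 273.9])]
dish [(np.float64(0.96), [292.7, 153.0, 328.2, 173.6]), (np.float64(0.59), [150.3, 126.0, 288.8, 271.2]), (np.float64(0.58), [204.0, 182.4, 233.0, 216.4])]
carrier [(np.float64(0.73), [148.6, 124.0, 290.7, 271.7]), (np.float64(0.53), [202.2, 179.7, 232.5, 216.3])]
```

Run:
```python
import cv2
t=cv2.imread("pics/top0.png")[60:230,170:430]; cv2.imwrite("pics/t1.png",cv2.resize(t,None,fx=3,fy=3,interpolation=2))
t=cv2.imread("pics/side0.png")[115:280,140:380]; cv2.imwrite("pics/s1.png",cv2.resize(t,None,fx=3.3,fy=3.3,interpolation=2))
```

```text
(no output)
```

View pics/t1.png

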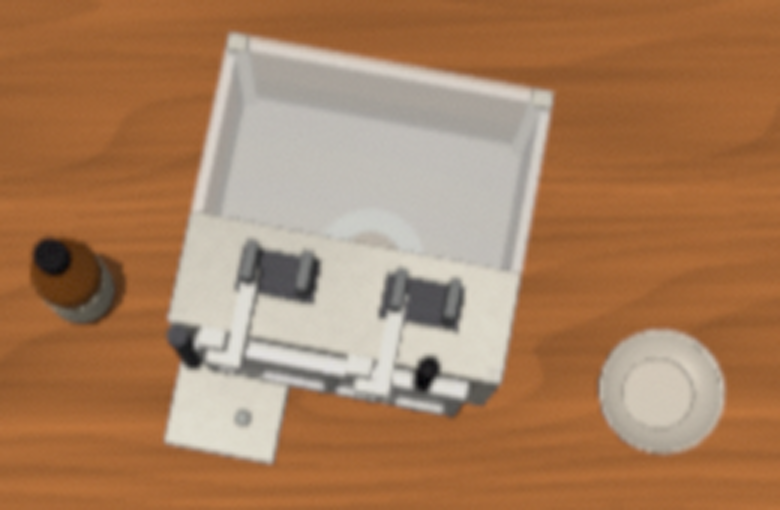

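View pics/s1.png

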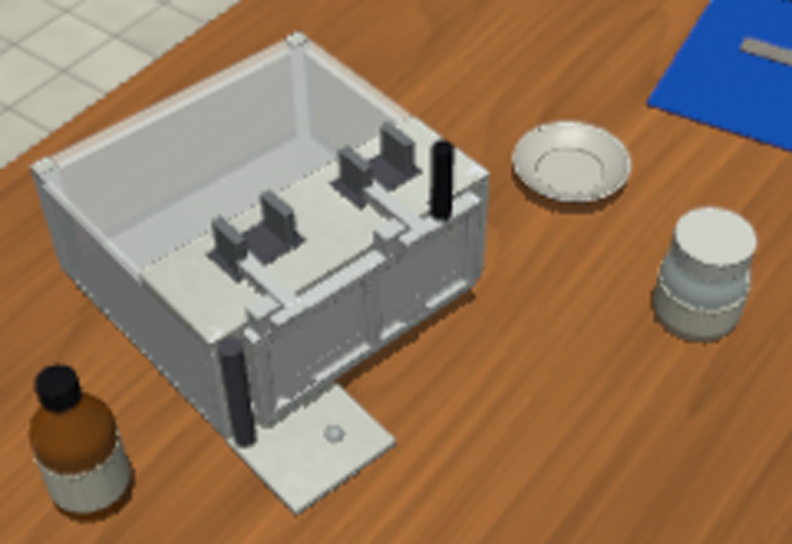

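```bash
cat > fit.py <<'E'
from h import *
from scipy.optimize import least_squares
def fit(ct,cs,T,S,p0):
    def W(p,q): 
        c,s=np.cos(p[2]),np.sin(p[2]); return np.array([p[0]+c*q[0]-s*q[1],p[1]+s*q[0]+c*q[1],q[2]])
    def M(p): return dict(FR=(0,-.11,.1),FL=(0,.11,.1),BR=(.075,-.11,.1),BL=(.075,.11,.1),CL=(.2,.11,.1),CR=(.2,-.11,.1),
      ht=(p[3],p[4]+.024,.128),hf=(p[3],p[4]-.012,.128),ft=(p[3],p[4]-.071,.128),ff=(p[3],p[4]-.107,.128),post=(p[5],p[6],.155))
    def res(p,full=False):
        m=M(p);r=[]
        for c,D in((ct,T),(cs,S)):
            for k,v in D.items(): r.append((proj(c,W(p,m[k]))-v))
        return r if full else np.ravel(r)
    f=least_squares(res,p0,loss="soft_l1")
    names=["T"+k for k in T]+["S"+k for k in S]
    for n,r in zip(names,res(f.x,True)): print(n,np.round(r,1),end="; ")
    print("\n",np.round(f.x,4)); p=f.x
    for n,q in dict(hmid=(p[3],p[4],.114),fmid=(p[3],p[4]-.095,.114),post=(p[5],p[6],.14),hinge=(p[5],p[6]+.155,.1)).items(): print(n,np.round(W(p,q),4))
E
python3 - <<'E'
from fit import *
ct=ctrl.capture("top");cs=ctrl.capture("side")
t=lambda a,b:np.array([a/3+170,b/3+60]); s=lambda a,b:np.array([a/3.3+140,b/3.3+115])
T=dict(FR=t(499,382),FL=t(169,321),BR=t(522,272),BL=t(196,213),CL=t(231,35),CR=t(552,92),ht=t(250,259),hf=t(308,270),ft=t(399,289),ff=t(455,297),post=t(430,362))
S=dict(FR=s(488,177),CL=s(36,168),CR=s(297,37),ht=s(228,230),hf=s(278,204),ft=s(354,158),ff=s(397,135),post=s(442,147))
fit(ct,cs,T,S,[.5,.03,-.18,.045,.05,-.01,-.07])
for q,z in(("jar",0.04),("reagent",.05),("dish",.01)):
  for c in(ct,cs):
    r=ctrl.recognise(q,c)
    if r: e=r[0]["extent"]; print(q,np.round(atz(c,(e[0]+e[2])/2,(e[1]+e[3])/2,z),3))
E
```

```text
TFR [1.  1.1]; TFL [-0.7  0.6]; TBR [-0.1  0.4]; TBL [-2.  -0.3]; TCL [-1.2 -0.7]; TCR [ 0.5 -0.1]; Tht [-0.5  0.4]; Thf [-1.1  0.2]; Tft [-0.5 -0.4]; Tff [-0.3  0.4]; Tpost [-0.2  0.7]; SFR [ 0.9 -2.5]; SCL [-2.1 -1.4]; SCR [ 0.5 -2.8]; Sht [ 0.3 -0.8]; Shf [ 0.1 -1.5]; Sft [ 0.  -0.8]; Sff [ 0.3 -1.4]; Spost [-0.4 -1.3]; 
 [ 0.6372 -0.0141 -0.2105  0.0433  0.0387 -0.0059 -0.0593]
hmid [0.6876 0.0146 0.114 ]
fmid [ 0.6677 -0.0783  0.114 ]
post [ 0.619  -0.0709  0.14  ]
hinge [0.6514 0.0807 0.1   ]
jar [ 0.479 -0.184  0.04 ]
jar [ 0.473 -0.171  0.04 ]
reagent [0.7   0.169 0.05 ]
reagent [0.704 0.165 0.05 ]
dish [ 0.62  -0.243  0.01 ]
dish [ 0.622 -0.248  0.01 ]
```

Emit:
drive_tool(rows=[{"dx":-0.8,"dy":-0.5,"turn":-0.35},{"dx":-1,"dy":-0.63},{"dx":-1,"dy":-0.63},{"dx":-1,"dy":-0.63},{"dx":-1,"dy":-0.63}], fingers=1, newtons=40)

```text
validation failed for argument at $.ro...
```

Emit:
drive_tool(rows=[{"dx":-1,"dy":-0.63},{"dx":-1,"dy":-0.63},{"dx":-1,"dy":-0.63},{"dx":-1,"dy":-0.63},{"dx":-1,"dy":-0.63}])

```text
validation failed for argument at $.ro...
```

Emit:
drive_tool(rows=[{"dx":-1,"dy":-0.63},{"dx":-1,"dy":-0.63},{"dx":-1,"dy":-0.63},{"dx":-1,"dy":-0.63},{"dx":-1,"dy":-0.63}])

```text
validation failed for argument at $.ro...
```

Emit:
drive_tool(rows=[{"dx":-1,"dy":-0.63},{"dx":-1,"dy":-0.63},{"dx":-1,"dy":-0.63},{"dx":-0.7,"dy":-0.63},{}])

```text
validation failed for argument at $.ro...
```

Emit:
drive_tool(rows=[{"dx":-0.8,"dy":-0.5,"dz":0,"turn":-0.35},{"dx":-1,"dy":-0.63,"dz":0,"turn":0},{"dx":-1,"dy":-0.63,"dz":0,"turn":0},{"dx":-1,"dy":-0.63,"dz":0,"turn":0},{"dx":-1,"dy":-0.63,"dz":0,"turn":0}], fingers=1, newtons=40)

```text
clock: 1.82
eef_pos: [0.2581, 0.4386, 0.2315]
eef_rot: [3.141, 0.0, 2.931]
contact_force: [-0.3, 0.8, -0.1]
gripper_width: 1.001
grasp_force: 0.0
```

Emit:
drive_tool(rows=[{"dx":-1,"dy":-0.63,"dz":0,"turn":0},{"dx":-1,"dy":-0.63,"dz":0,"turn":0},{"dx":-1,"dy":-0.63,"dz":0,"turn":0},{"dx":-1,"dy":-0.63,"dz":0,"turn":0},{"dx":-1,"dy":-0.63,"dz":0,"turn":0}])

```text
clock: 2.45
eef_pos: [0.385, 0.3148, 0.2315]
eef_rot: [3.141, 0.0, 2.931]
contact_force: [-0.2, -0.2, 1.0]
gripper_width: 0.997
grasp_force: 0.0
```

Emit:
drive_tool(rows=[{"dx":-1,"dy":-0.63,"dz":0,"turn":0},{"dx":-1,"dy":-0.63,"dz":0,"turn":0},{"dx":-1,"dy":-0.63,"dz":0,"turn":0},{"dx":-1,"dy":-0.63,"dz":0,"turn":0},{"dx":-1,"dy":-0.63,"dz":0,"turn":0}])

```text
clock: 3.08
eef_pos: [0.5119, 0.191, 0.2314]
eef_rot: [3.141, 0.0, 2.931]
contact_force: [0.7, 0.2, -0.1]
gripper_width: 0.998
grasp_force: 0.0
```

Emit:
drive_tool(rows=[{"dx":-1,"dy":-0.63,"dz":0,"turn":0},{"dx":-1,"dy":-0.63,"dz":0,"turn":0},{"dx":-1,"dy":-0.63,"dz":0,"turn":0},{"dx":-0.7,"dy":-0.63,"dz":0,"turn":0},{"dx":0,"dy":0,"dz":0,"turn":0}])

```text
clock: 3.7
eef_pos: [0.6049, 0.0931, 0.2308]
eef_rot: [-3.141, -0.0, 2.928]
contact_force: [0.1, 0.3, -0.7]
gripper_width: 1.003
grasp_force: 0.0
```

Emit:
drive_tool(rows=[{"dx":-0.81,"dy":-0.5,"dz":0,"turn":0},{"dx":-0.81,"dy":-0.5,"dz":0,"turn":0},{"dx":-0.81,"dy":-0.49,"dz":0.8,"turn":0},{"dx":-0.81,"dy":-0.49,"dz":0.8,"turn":0},{"dx":0,"dy":0,"dz":0.6,"turn":0}])

```text
clock: 4.32
eef_pos: [0.6869, 0.0158, 0.1638]
eef_rot: [3.141, -0.001, 2.93]
contact_force: [0.0, -0.1, -0.3]
gripper_width: 1.0
grasp_force: 0.0
```

Run:
```python
from h import *
ct=ctrl.capture("top");cs=ctrl.capture("side")
st=ctrl.state();print(st["eef_pos"],st["eef_rot"])
a=cv2.resize(ct["image"][90:230,200:370,::-1],None,fx=2.3,fy=2.5,interpolation=2)
b=cv2.resize(cs["image"][90:280,140:310,::-1],None,fx=2.3,fy=2.5,interpolation=2)
h=max(a.shape[0],b.shape[0]);a=cv2.copyMakeBorder(a,0,h-a.shape[0],0,0,0)
cv2.imwrite("pics/p2.png",np.hstack([a,b]))
```

```text
[0.68446165 0.01710535 0.16254039] [-3.14155527 -0.0061233   2.93080598]
```

View pics/p2.png

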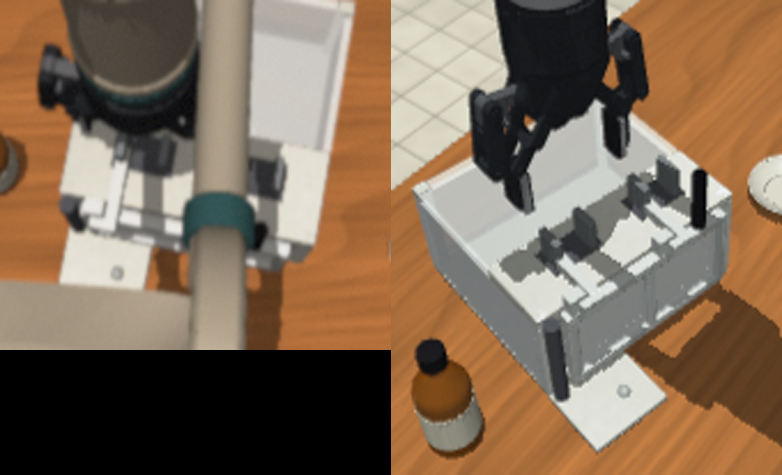

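Emit:
drive_tool(rows=[{"dx":-0.05,"dy":-0.03,"dz":0.7,"turn":0},{"dx":0,"dy":0,"dz":0.7,"turn":0},{"dx":0,"dy":0,"dz":0.57,"turn":0},{"dx":0,"dy":0,"dz":0,"turn":0}])

```text
clock: 4.92
eef_pos: [0.6867, 0.0158, 0.1053]
eef_rot: [-3.142, -0.003, 2.931]
contact_force: [1.2, -0.2, 0.2]
gripper_width: 1.005
grasp_force: 0.0
```

Emit:
drive_tool(rows=[{"dx":0,"dy":0,"dz":0,"turn":0},{"dx":0,"dy":0,"dz":0,"turn":0},{"dx":0,"dy":0,"dz":0,"turn":0}], fingers=-0.1, newtons=30)

```text
clock: 5.3
eef_pos: [0.6891, 0.0165, 0.1079]
eef_rot: [3.138, 0.003, 2.93]
contact_force: [1.0, 4.2, 2.4]
gripper_width: 0.453
grasp_force: 2.0
```

Emit:
drive_tool(rows=[{"dx":0,"dy":0,"dz":0,"turn":0},{"dx":0,"dy":0,"dz":0,"turn":0},{"dx":0,"dy":0,"dz":0,"turn":0},{"dx":0,"dy":0,"dz":0,"turn":0}], fingers=-0.5, newtons=30)

```text
clock: 5.8
eef_pos: [0.689, 0.0161, 0.1079]
eef_rot: [3.139, 0.003, 2.93]
contact_force: [0.4, 4.4, 5.7]
gripper_width: 0.365
grasp_force: 32.4
```

Emit:
drive_tool(rows=[{"dx":0,"dy":0,"dz":0,"turn":0},{"dx":0,"dy":0,"dz":0,"turn":0},{"dx":0,"dy":0,"dz":0,"turn":0},{"dx":0,"dy":0,"dz":-0.7,"turn":0},{"dx":0,"dy":0,"dz":-0.8,"turn":0}], fingers=1)

```text
clock: 6.42
eef_pos: [0.6872, 0.0147, 0.1507]
eef_rot: [-3.141, -0.002, 2.931]
contact_force: [-0.2, 0.9, 0.0]
gripper_width: 1.0
grasp_force: 0.0
```

Emit:
drive_tool(rows=[{"dx":0,"dy":-0.8,"dz":0,"turn":0},{"dx":0,"dy":-0.8,"dz":0,"turn":0},{"dx":0,"dy":-0.8,"dz":0,"turn":0},{"dx":0,"dy":-0.77,"dz":0,"turn":0},{"dx":0,"dy":0,"dz":0,"turn":0}])

```text
clock: 7.05
eef_pos: [0.6672, -0.0806, 0.1507]
eef_rot: [-3.141, -0.001, 2.928]
contact_force: [-0.2, 0.1, -0.2]
gripper_width: 0.999
grasp_force: 0.0
```

Run:
```python
from h import *
cs=ctrl.capture("side")
st=ctrl.state();print(st["eef_pos"],st["eef_rot"])
cv2.imwrite("pics/p3.png",cv2.resize(cs["image"][130:280,140:310,::-1],None,fx=4,fy=4,interpolation=2))
```

```text
[ 0.66750868 -0.07915721  0.15086359] [ 3.14091318e+00 -5.83469556e-04  2.92854111e+00]
```

View pics/p3.png

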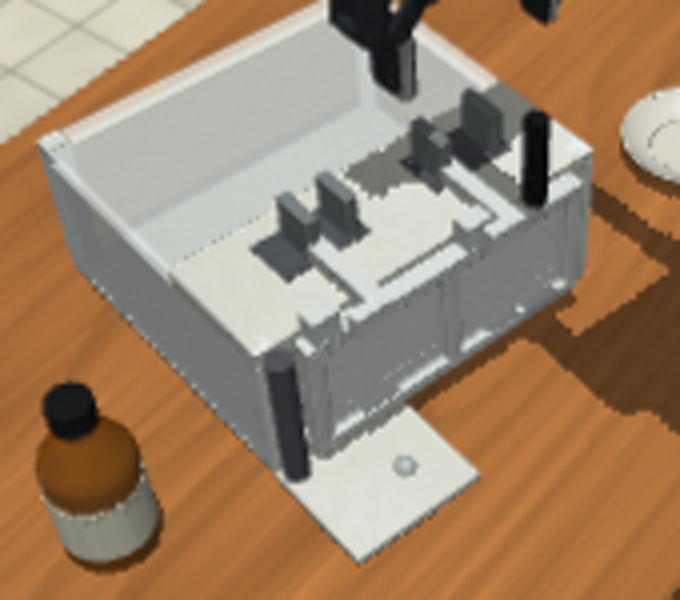

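Emit:
drive_tool(rows=[{"dx":0,"dy":0,"dz":0.75,"turn":0},{"dx":0,"dy":0,"dz":0.75,"turn":0},{"dx":0,"dy":0,"dz":0,"turn":0}])

```text
clock: 7.48
eef_pos: [0.6665, -0.0768, 0.1042]
eef_rot: [3.141, -0.004, 2.932]
contact_force: [-0.1, -0.4, 0.1]
gripper_width: 1.003
grasp_force: 0.0
```

Emit:
drive_tool(rows=[{"dx":0,"dy":0,"dz":0,"turn":0},{"dx":0,"dy":0,"dz":0,"turn":0},{"dx":0,"dy":0,"dz":0,"turn":0}], fingers=-0.1)

```text
clock: 7.85
eef_pos: [0.6692, -0.0765, 0.1079]
eef_rot: [3.139, 0.003, 2.93]
contact_force: [1.5, 4.1, 3.7]
gripper_width: 0.447
grasp_force: 2.0
```

Emit:
drive_tool(rows=[{"dx":0,"dy":0,"dz":0,"turn":0},{"dx":0,"dy":0,"dz":0,"turn":0},{"dx":0,"dy":0,"dz":0,"turn":0},{"dx":0,"dy":0,"dz":0,"turn":0}], fingers=-0.5)

```text
clock: 8.35
eef_pos: [0.6692, -0.0767, 0.1079]
eef_rot: [3.139, 0.003, 2.93]
contact_force: [0.7, 3.3, 5.3]
gripper_width: 0.367
grasp_force: 31.9
```

Emit:
drive_tool(rows=[{"dx":0,"dy":0,"dz":0,"turn":0},{"dx":0,"dy":0,"dz":0,"turn":0},{"dx":0,"dy":0,"dz":0,"turn":0},{"dx":0,"dy":0,"dz":-0.6,"turn":0},{"dx":0,"dy":0,"dz":-0.6,"turn":0}], fingers=1)

```text
clock: 8.98
eef_pos: [0.6682, -0.0781, 0.1437]
eef_rot: [-3.142, 0.001, 2.931]
contact_force: [-1.2, -0.1, -0.3]
gripper_width: 1.001
grasp_force: 0.0
```

Emit:
drive_tool(rows=[{"dx":0.8,"dy":-0.05,"dz":0,"turn":0},{"dx":0.8,"dy":-0.05,"dz":0,"turn":0},{"dx":0,"dy":0,"dz":0,"turn":0},{"dx":0,"dy":0,"dz":0,"turn":0}])

```text
clock: 9.48
eef_pos: [0.6217, -0.0711, 0.1435]
eef_rot: [3.142, 0.003, 2.931]
contact_force: [0.1, -0.4, 0.4]
gripper_width: 0.998
grasp_force: 0.0
```

Run:
```python
from h import *
cs=ctrl.capture("side")
st=ctrl.state();print(st["eef_pos"],st["eef_rot"],st["joint_pos"])
cv2.imwrite("pics/p4.png",cv2.resize(cs["image"][110:260,140:310,::-1],None,fx=4,fy=4,interpolation=2))
```

```text
[ 0.6217254  -0.07112846  0.14311677] [3.14153104e+00 2.61478284e-03 2.93078603e+00] [-2.25097733e-01  4.07405868e-01  1.53003787e+00  1.06122849e-04
  1.20153528e+00 -1.58512568e+00]
```

View pics/p4.png

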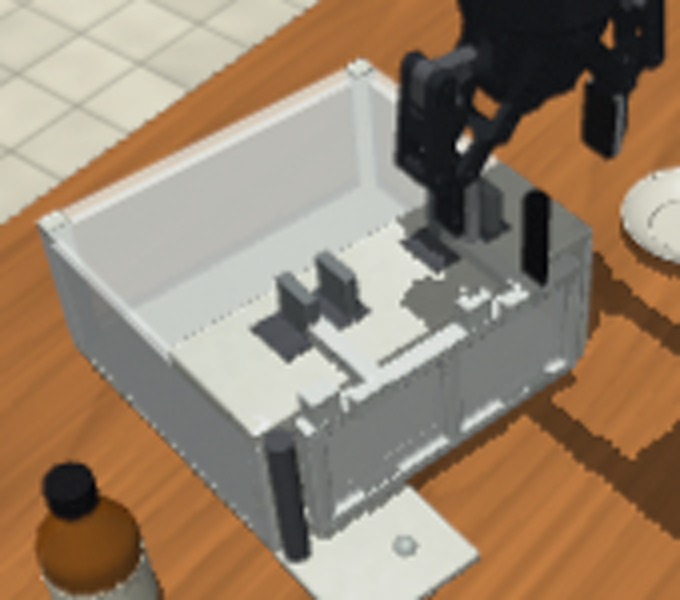

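Emit:
drive_tool(rows=[{"dx":0.1,"dy":0,"dz":0.67,"turn":0},{"dx":0,"dy":0,"dz":0,"turn":0}])

```text
clock: 9.78
eef_pos: [0.6169, -0.0701, 0.1207]
eef_rot: [3.141, -0.003, 2.931]
contact_force: [1.0, 0.1, -0.7]
gripper_width: 1.0
grasp_force: 0.0
```

Emit:
drive_tool(rows=[{"dx":0,"dy":0,"dz":0,"turn":0},{"dx":0,"dy":0,"dz":0,"turn":0},{"dx":0,"dy":0,"dz":0,"turn":0},{"dx":0,"dy":0,"dz":0,"turn":0},{"dx":0,"dy":0,"dz":0,"turn":0}], fingers=-1, newtons=60)

```text
clock: 10.4
eef_pos: [0.6178, -0.0696, 0.1226]
eef_rot: [3.14, 0.001, 2.931]
contact_force: [1.7, 3.0, 2.7]
gripper_width: 0.142
grasp_force: 58.6
```

Emit:
drive_tool(rows=[{"dx":0.41,"dy":0.0165,"dz":0,"turn":1},{"dx":0.41,"dy":0.0165,"dz":0,"turn":1},{"dx":0.41,"dy":0.0165,"dz":0,"turn":1},{"dx":0.41,"dy":0.0165,"dz":0,"turn":1},{"dx":0,"dy":0,"dz":0,"turn":0}])

```text
clock: 11.02
eef_pos: [0.5721, -0.0516, 0.1226]
eef_rot: [3.14, 0.001, 2.612]
contact_force: [2.9, 3.1, 0.2]
gripper_width: 0.139
grasp_force: 58.7
```

Run:
```python
from h import *
st=ctrl.state();p=st["eef_pos"];H=np.array([.6514,.0807]);y=-.2105
d=p[:2]-H;ex=np.array([np.cos(y),np.sin(y)]);ey=np.array([-ex[1],ex[0]])
print(np.linalg.norm(d),np.arctan2(-d@ex,-d@ey),st)
```

```text
0.15421500770753394 0.32960659296443295 {'clock': 11.025, 'joint_pos': array([-2.11890231e-01,  3.54251552e-01,  1.67432730e+00,  1.55233683e-03,
        1.11118977e+00, -1.25369593e+00]), 'qd': array([-0.00242884,  0.01143412, -0.02008984, -0.0057969 ,  0.00028436,
       -0.02511209]), 'joint_torque': array([ -1.92246616, -43.47498894, -20.15654862,  -1.05041206,
         0.58449263,   0.22614495]), 'eef_pos': array([ 0.57209842, -0.0515631 ,  0.12261033]), 'eef_rot': array([3.13970097e+00, 1.29843105e-03, 2.61191345e+00]), 'contact_force': array([2.92210375, 3.07672831, 0.15563769]), 'ft_torque': array([ 0.38975031, -0.31269951,  0.03119687]), 'grasp_force': 58.654013872146606, 'gripper_width': 0.13939246732632}
```

Emit:
drive_tool(rows=[{"dx":0.41,"dy":0.0165,"dz":0,"turn":1},{"dx":0.41,"dy":0.0165,"dz":0,"turn":1},{"dx":0.41,"dy":0.0165,"dz":0,"turn":1},{"dx":0.41,"dy":0.0165,"dz":0,"turn":1}])

```text
clock: 11.52
eef_pos: [0.536, -0.022, 0.1227]
eef_rot: [3.139, 0.004, 2.29]
contact_force: [6.5, -3.0, -2.2]
gripper_width: 0.145
grasp_force: 58.5
```

Emit:
drive_tool(rows=[{"dx":0.41,"dy":0.0165,"dz":0,"turn":1},{"dx":0.41,"dy":0.0165,"dz":0,"turn":1},{"dx":0.41,"dy":0.0165,"dz":0,"turn":1},{"dx":0.41,"dy":0.0165,"dz":0,"turn":1}])

```text
clock: 12.02
eef_pos: [0.5093, 0.0193, 0.1226]
eef_rot: [3.14, 0.003, 1.971]
contact_force: [2.5, -0.2, 0.2]
gripper_width: 0.142
grasp_force: 59.0
```

Emit:
drive_tool(rows=[{"dx":0.41,"dy":0.0165,"dz":0,"turn":1},{"dx":0.41,"dy":0.0165,"dz":0,"turn":1},{"dx":0.41,"dy":0.0165,"dz":0,"turn":1},{"dx":0.41,"dy":0.0165,"dz":0,"turn":1},{"dx":0.41,"dy":0.0165,"dz":0,"turn":1}])

```text
clock: 12.65
eef_pos: [0.4962, 0.0792, 0.1226]
eef_rot: [3.141, 0.003, 1.571]
contact_force: [0.1, -1.4, 3.9]
gripper_width: 0.145
grasp_force: 59.2
```

Emit:
drive_tool(rows=[{"dx":0.25,"dy":0.01,"dz":0,"turn":0.6},{"dx":0,"dy":0,"dz":0,"turn":0},{"dx":0,"dy":0,"dz":0,"turn":0}])

```text
clock: 13.02
eef_pos: [0.4963, 0.0871, 0.1226]
eef_rot: [3.141, 0.001, 1.525]
contact_force: [-0.9, -0.5, 5.4]
gripper_width: 0.15
grasp_force: 59.4
```

Run:
```python
from h import *
st=ctrl.state();p=st["eef_pos"];H=np.array([.6514,.0807]);y=-.2105
d=p[:2]-H;ex=np.array([np.cos(y),np.sin(y)]);ey=np.array([-ex[1],ex[0]])
print(np.linalg.norm(d),np.arctan2(-d@ex,-d@ey),st["contact_force"])
a=ctrl.capture("top")["image"][70:270,180:420,::-1];b=ctrl.capture("side")["image"][110:310,140:380,::-1]
cv2.imwrite("pics/p5.png",cv2.resize(np.vstack([np.hstack([a,b])]),None,fx=1.66,fy=2,interpolation=2))
```

```text
0.15526578607655994 1.4013936555909337 [-0.8938536  -0.50528093  5.35788434]
```

View pics/p5.png

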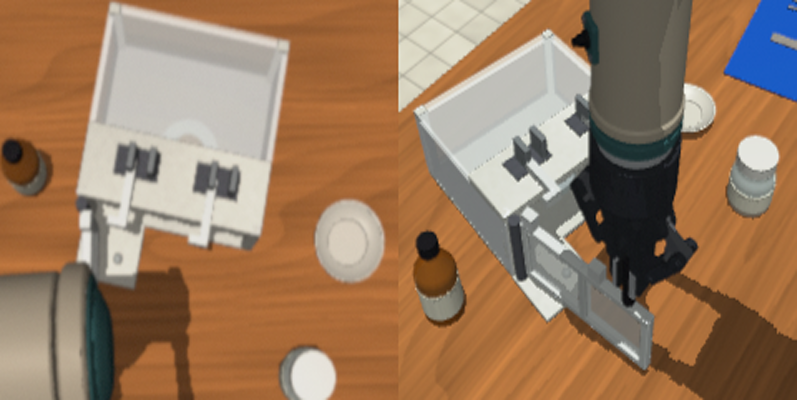

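Both catches are squeezed. The gripper holds the gate post at about 1.40 rad on the 155 mm circle, and the jar, bottle and dish have not moved.

```bash
python3 -c "
from bench import ctrl
print(ctrl.job_done())"
```

```text
the job is handed in; nothing more can be done
None
```

The job is handed in: I squeezed both catches closed, hinge end first and then free end, with the gate still shut, then swung the gate past its detent to about 80° (1.40 rad measured), where the gripper still holds its post; the jar, bottle and dish were left alone.

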